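Find the full tub of boluses by feel

ROBOT

A 7-joint arm with a two-finger parallel gripper is mounted at the origin on the work surface. World frame = base frame: x ahead of the robot, y to its left, z up, the work surface at z = 0. Lengths are in m, angles in rad, forces in N, time in s.
With the tool pointing down it reaches from about 0.425 to 0.8 m from the base axis. Payload 8.3 kg.
Tool frame: the origin (TCP) lies between the finger pads; the fingertips stand 17 mm ahead of it and the grasp point (between the pads) lies 2 mm behind it (env.tip_reach is the distance from the TCP to the fingertips, in m); z points along the fingers, y is the line along which they close (so a half turn about z gives the same grasp; the last joint's range is limited). The gripper opens to 85 mm and grips with 20 to 120 N. Pads are 22 mm wide; open, the fingers measure 114 mm over their backs; the gripper's body (76 mm by 85 mm) begins 54 mm behind the grasp point. The pads swing forward as they close: fully open they stand 13 mm farther back than shut.
Start: joints at [1.094, 0.383, 0.016, 1.37, -0.006, 1.388, -0.046], TCP at [0.251, -0.572, 0.248] pointing down, gripper open.
Joint ranges: [-2.95, 2.95], [-0.25, 2.06], [-1.52, 1.56], [0.18, 2.33], [-1.44, 4.58], [0.02, 2.06], [-3.01, 3.01]. Speed limits (rad/s): [2.39, 2.39, 3.01, 3.01, 3.14, 3.14, 3.14].

INTERFACE

Orientations are given as a rotation vector (axis times angle).
In Python, from plant import env gives the robot as it stands.
- The arm moves only by the tool arm_command, never from a script. Its argument "increments" is a list of rows, each a list of 2 entries, a list of its own where there are three numbers: the shift along the world's x, y, z scaled (see below), then the turn, a rotation vector about the world's x, y, z scaled (see below). In form: [[[dx, dy, dz], [rx, ry, rz]], ...]. A call has 1 to 20 rows; each row is the pose to reach, as a shift and turn from the pose commanded when the call began; what a row does not reach only later rows make up. The controller multiplies each number of a shift by 250 mm and each number of a turn by 2 rad. A row lasts 1/10 s, in which the tool goes at most 50 mm and 8.59 degrees, less where a joint would pass 70% of its speed; a pose out of reach is approached as far as the arm can. A call with a number of a shift or a turn outside -1 to 1 is refused whole. A call with a gripper value outside its range is refused whole. "grip" is the gripper's target within -1 to 1 (shut at 1, half-way at 0, fully open at -1), set as the call begins (left out, the last holds). The fingers move at their own pace and stop on an object; the grip force is fixed at half the most. Time passes only in rows, so rows that repeat a pose let the fingers close. It gives the time, the measured TCP pose, the force, the opening and the grip force at its end, in the units of the state.
- env.state(): the state, without advancing time (a new reading comes with each control period).
- env.camera(name): name is "scene" or "top"; returns a dict with "frame" (420x560x3 uint8, red, green, blue), "depth" (420x560 float32, m along the optical axis (not along the pixel's ray), 0 where there is no reading), "K" (3x3 intrinsics, pixels), "origin" and "attitude" of the camera in the world. Camera axes: x right, y up, looking along -z (the intrinsics and any distortion apply to the point x, -y, -z); pixel columns grow to the right and rows downward; lengths in m; the calibration is good to about 2 mm. A picture is of the moment at which its call begins.
- env.close_job(): hands the job in; it is judged then, once.
The state is a dict: "clock": time; "joint_pos": joint angles; "dq": joint speeds; "effort": joint torques, N m; "eef_pos": TCP position; "tcp_rot": TCP orientation; "contact_force": force on the tool from outside, world axes, zero at the start; "wrist_torque": the same for the moment, N m; "finger_gap": finger opening in m; "finger_force": force on a finger pad.
Only numpy, scipy, OpenCV 4.12 (cv2) and the standard library are available. Lean on these libraries where they do the work, as an engineer would, in place of code of your own. Each camera call takes 0.05 s, during which the arm holds its last target. There are 200 camera calls.

TASK

One of the three identical closed white tubs in the stock case is full and the other two are only part-filled, and the counting machine wants the full one next. Slide the case's clear cover all the way back, heft the tubs one against another to find the heaviest, and hold that one up, upright and still, well clear above the case (at least 10 cm higher than it stood), with the other two left standing upright in the case's front bay. Finish while holding it in the gripper; leave the scoop, the pill popper and the vial where they are.

Things in the scene. Friction and masses are not known exactly. Their poses are not given: they have to be found in the camera images.
- case: The stock case: a fixed blue-grey counter-top case 280 mm deep (its x), 402 mm long (y), 92 mm high over its aluminium side tracks. Origin on the counter under the centre of its open front bay; x points from front to back (the way the cover opens), z up. Behind the bay lies a roofed compartment, 78 mm high, x from 67 to 207 mm, that the open cover runs over.
- bay (a point): Middle of the dark floor of the case's front bay, 8 mm above the counter, axes as the case's. Inside, the bay is 134 mm (x) by 390 mm (y), its walls 6 mm thick and 78 mm high above the counter; the track lips reach inward to y = 187 mm either side, 92 mm above the counter. The three tubs start in a row along y, within 10 mm of x = 0, about 112 (at least 100) mm apart centre to centre.
- cover (a joint): How far the clear acrylic cover has slid open, in m: 0 closed (over the whole front bay), 0.13 fully open at its stop. It starts shut or up to 30 mm open, slides level along the case's +x, needs about 2 N and stays where it is left. Its top face is 85 mm above the counter; no tub can be taken out past it while it is shut.
- cover_handle (a point): Middle of the cover's handle: a round steel bar 11 mm thick, 110 mm long along the case's y, on two end posts, its centre line 28 mm above the cover's top face (113 mm above the counter). It goes with the cover: at x = -53 mm of the case when closed, 77 mm when fully open. It can be pinched across from above (22 mm free under the bar) or pushed.
- tub_1_mid (a point): One of three outwardly identical squat white polypropylene tubs with a ridged screw lid, closed tight: upright cylinder 62 mm in diameter, 66 mm high, rigid; this point is its centre, 33 mm above its underside, z along its axis. It stands on the floor of the stock case. Which of the three is full (at least 120 g heavier than either other) cannot be seen and changes each time.
- tub_2_mid (a point): One of three outwardly identical squat white polypropylene tubs with a ridged screw lid, closed tight: upright cylinder 62 mm in diameter, 66 mm high, rigid; this point is its centre, 33 mm above its underside, z along its axis. It stands on the floor of the stock case. Which of the three is full (at least 120 g heavier than either other) cannot be seen and changes each time.
- tub_3_mid (a point): One of three outwardly identical squat white polypropylene tubs with a ridged screw lid, closed tight: upright cylinder 62 mm in diameter, 66 mm high, rigid; this point is its centre, 33 mm above its underside, z along its axis. It stands on the floor of the stock case. Which of the three is full (at least 120 g heavier than either other) cannot be seen and changes each time.
- scoop: Bystander: a loose stainless pill scoop, 180 mm long over its handle, 49 mm wide, 20 mm high, on the counter beside the case's -y end. Origin on its underside where handle meets pan; pan towards its +x.
- popper: Bystander: a loose yellow plastic pet pill popper, a thin plunger tube 185 mm long, 40 mm over its finger flange, 13 mm high, lying on the counter in front of the case. Origin on its underside near the finger flange; tip towards its +x.
- vial: Bystander: an amber vial with white cap, 37 mm in diameter, 70 mm high, standing on the counter beside the case's +y end. Origin under its centre.
- machine: The beige tablet counting machine with clear hopper: fixed, 275 mm deep, 240 mm wide, 270 mm high over the hopper, standing to the left (+y) of the case, at least 30 mm from it. Origin on the counter, under its middle. Not handled.

How it is judged:
On the way, in this order (a step that is already met when the one before it is completed fails the run):
1. the cover has been slid all the way back (within 15 mm of its stop) (value of joint cover above 0.115 m), for 0.2 s.
2. for comparison, one of the lighter tubs has been lifted clear of the case floor in the gripper while the heaviest stands in the case ((((height (world z) of tub_1_mid above 0.046 m and contact force between tub_1 and the fingers above 0.5 N and contact force between tub_1 and case below 0.02 N) and contact force between any of tub_2, tub_3 and case above 2.7 N) or ((height (world z) of tub_2_mid above 0.046 m and contact force between tub_2 and the fingers above 0.5 N and contact force between tub_2 and case below 0.02 N) and contact force between any of tub_1, tub_3 and case above 2.7 N) or ((height (world z) of tub_3_mid above 0.046 m and contact force between tub_3 and the fingers above 0.5 N and contact force between tub_3 and case below 0.02 N) and contact force between any of tub_1, tub_2 and case above 2.7 N))), for 0.2 s.
At the end, for the whole second after the job is handed in: The heaviest tub is held by the gripper alone, at least 100 mm above where it stood, upright within 0.2 rad, still; the two lighter ones (each pressing on the case with under 2.7 N) stand upright, at rest, on the floor of the front bay; the cover is within 15 mm of fully open (value of joint cover above 0.115 m and (((height (world z) of tub_1_mid above 0.141 m and contact force between tub_1 and the fingers above 0.5 N and contact force between tub_1 and case below 0.02 N) and angle between tub_1_mid's own z axis and vertical below 0.2 rad and linear speed of tub_1 below 0.03 m/s and angular speed of tub_1 below 0.3 rad/s and contact force between tub_1 and cover below 0.02 N and contact force between tub_1 and machine below 0.02 N and contact force between tub_1 and tub_2 below 0.02 N and contact force between tub_1 and tub_3 below 0.02 N and (angle between tub_2_mid's own z axis and vertical below 0.12 rad and height (world z) of tub_2_mid between 0.035 and 0.047 m and x of tub_2_mid in the frame of case between -0.045 and 0.045 m and y of tub_2_mid in the frame of case between -0.172 and 0.172 m and linear speed of tub_2 below 0.03 m/s) and contact force between each of tub_2, tub_3 and case below 2.7 N and (angle between tub_3_mid's own z axis and vertical below 0.12 rad and height (world z) of tub_3_mid between 0.035 and 0.047 m and x of tub_3_mid in the frame of case between -0.045 and 0.045 m and y of tub_3_mid in the frame of case between -0.172 and 0.172 m and linear speed of tub_3 below 0.03 m/s)) or ((height (world z) of tub_2_mid above 0.141 m and contact force between tub_2 and the fingers above 0.5 N and contact force between tub_2 and case below 0.02 N) and angle between tub_2_mid's own z axis and vertical below 0.2 rad and linear speed of tub_2 below 0.03 m/s and angular speed of tub_2 below 0.3 rad/s and contact force between tub_2 and cover below 0.02 N and contact force between tub_2 and machine below 0.02 N and contact force between tub_2 and tub_1 below 0.02 N and contact force between tub_2 and tub_3 below 0.02 N and (angle between tub_1_mid's own z axis and vertical below 0.12 rad and height (world z) of tub_1_mid between 0.035 and 0.047 m and x of tub_1_mid in the frame of case between -0.045 and 0.045 m and y of tub_1_mid in the frame of case between -0.172 and 0.172 m and linear speed of tub_1 below 0.03 m/s) and contact force between each of tub_1, tub_3 and case below 2.7 N and (angle between tub_3_mid's own z axis and vertical below 0.12 rad and height (world z) of tub_3_mid between 0.035 and 0.047 m and x of tub_3_mid in the frame of case between -0.045 and 0.045 m and y of tub_3_mid in the frame of case between -0.172 and 0.172 m and linear speed of tub_3 below 0.03 m/s)) or ((height (world z) of tub_3_mid above 0.141 m and contact force between tub_3 and the fingers above 0.5 N and contact force between tub_3 and case below 0.02 N) and angle between tub_3_mid's own z axis and vertical below 0.2 rad and linear speed of tub_3 below 0.03 m/s and angular speed of tub_3 below 0.3 rad/s and contact force between tub_3 and cover below 0.02 N and contact force between tub_3 and machine below 0.02 N and contact force between tub_3 and tub_1 below 0.02 N and contact force between tub_3 and tub_2 below 0.02 N and (angle between tub_1_mid's own z axis and vertical below 0.12 rad and height (world z) of tub_1_mid between 0.035 and 0.047 m and x of tub_1_mid in the frame of case between -0.045 and 0.045 m and y of tub_1_mid in the frame of case between -0.172 and 0.172 m and linear speed of tub_1 below 0.03 m/s) and contact force between each of tub_1, tub_2 and case below 2.7 N and (angle between tub_2_mid's own z axis and vertical below 0.12 rad and height (world z) of tub_2_mid between 0.035 and 0.047 m and x of tub_2_mid in the frame of case between -0.045 and 0.045 m and y of tub_2_mid in the frame of case between -0.172 and 0.172 m and linear speed of tub_2 below 0.03 m/s)))); the arm keeps its last pose, push and grip.
It fails at once if the scoop is disturbed (moved more than 25 mm) (distance of scoop from where it was at the start of the episode above 0.025 m).
It fails at once if the popper is disturbed (moved more than 25 mm) (distance of popper from where it was at the start of the episode above 0.025 m).
It fails at once if the vial is disturbed (moved more than 25 mm, or tipped) (distance of vial from where it was at the start of the episode above 0.025 m or angle between vial's own z axis and vertical above 0.5 rad).
It also fails if it takes over 72 s, if anything falls off the work surface, if the arm or the gripper's body presses on something with over 40 N, if the wrist force passes 120 N, or if a joint passes its speed limit or range.

## Working session

There is one attempt and no reset: what is moved stays moved. The work goes in short steps, Python scripts to look and compute and a tool call to move; the robot and the scene stay as the last step left them, time stands still between calls to the robot, and variables do not carry over. Pictures are saved under pics/ and viewed, at most 10 in all, crops included, and the job is handed in when it is done.

Besides the shell and the picture viewer there is one more tool, called after ">>>" by a JSON object that holds its "api" and its "payload", one argument or row to a line. arm_command: Moves the arm, as the interface text tells. Its arguments: {"type":"object","properties":{"increments":{"type":"array"},"grip":{"type":"number"}},"required":["increments"]}

```bash
ls; mkdir -p pics; cat > h.py <<'E'
import numpy as np, cv2
from scipy.spatial.transform import Rotation as R
from plant import env
def rot(c):
    a=np.array(c["attitude"],float)
    return a if a.shape==(3,3) else (R.from_rotvec(a).as_matrix() if a.size==3 else R.from_quat(a).as_matrix())
def ray(c,u,v):
    K=np.array(c["K"]);d=np.array([(u-K[0,2])/K[0,0],-(v-K[1,2])/K[1,1],-1.]);return np.array(c["origin"]),rot(c)@d
def onz(c,u,v,z):
    o,d=ray(c,u,v);return o+d*(z-o[2])/d[2]
def cloud(c):
    K=np.array(c["K"]);D=c["depth"];v,u=np.mgrid[:D.shape[0],:D.shape[1]]
    P=np.stack([(u-K[0,2])/K[0,0]*D,-(v-K[1,2])/K[1,1]*D,-D],-1)
    return P@rot(c).T+np.array(c["origin"])
E
python3 - <<'E'
from h import *
for n in("scene","top"):
    c=env.camera(n);cv2.imwrite(f"pics/{n}0.png",c["frame"][...,::-1]);print(n,c["K"],c["origin"],c["attitude"],[k for k in c])
print(env.state())
E
```

```text
pics
scene [[540.5127592    0.         273.7391702 ]
 [  0.         540.5127592  210.39337109]
 [  0.           0.           1.        ]] [ 1.39544516 -0.15609214  1.00033764] [0.68246255 0.51686253 1.27630969] ['frame', 'depth', 'K', 'origin', 'attitude']
top [[400.77173153   0.         279.8312812 ]
 [  0.         400.77173153 212.93973796]
 [  0.           0.           1.        ]] [0.45776908 0.10305644 1.15570104] [ 0.02573801 -0.0797115  -1.57284159] ['frame', 'depth', 'K', 'origin', 'attitude']
{'clock': 0.1, 'joint_pos': array([ 1.09411455,  0.38419881,  0.01640153,  1.37107998, -0.00630444,
        1.38815112, -0.04646103]), 'dq': array([-0.00046702, -0.00195071, -0.00050832, -0.0036648 ,  0.00142005,
        0.00056937, -0.00052618]), 'effort': array([ 2.87054470e-03, -6.29139161e+01,  8.47697519e-01, -3.72754920e+01,
        1.68751861e-02,  1.04513235e-02,  7.09699384e-05]), 'eef_pos': array([ 0.25115001, -0.5718594 ,  0.24733714]), 'tcp_rot': array([-3.07286585e+00, -6.45100006e-01,  6.27008515e-04]), 'contact_force': array([-0.05681542,  0.16094188,  1.09886581]), 'wrist_torque': array([ 0.01882204, -0.01616256,  0.03439371]), 'finger_force': 0.0, 'finger_gap': 0.08557233106040031}
```

View pics/top0.png

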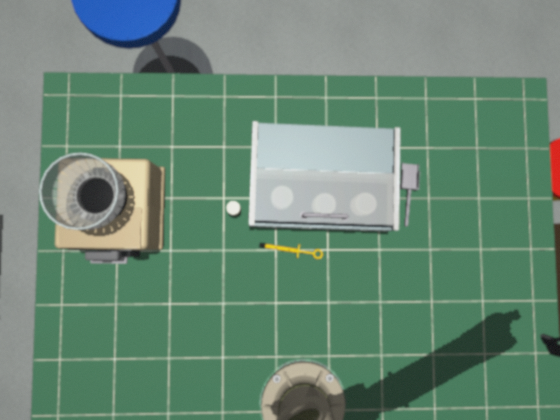

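View pics/scene0.png

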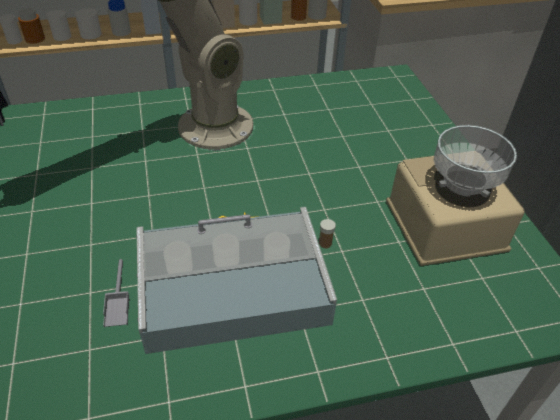

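The top view shows the case with rails at columns ~253 and ~398, tubs at (282,197), (323,203) and (363,204), and the handle at (303–347, 216). The popper lies in front at (290,250), the vial at (233,208) and the scoop at (409,190). I'll enlarge this area.

```bash
python3 - <<'E'
from h import *
c=env.camera("top");f=c["frame"]
cv2.imwrite("pics/crop1.png",cv2.resize(f[110:260,220:420],None,fx=4,fy=4,interpolation=cv2.INTER_CUBIC)[...,::-1])
hsv=cv2.cvtColor(f,cv2.COLOR_RGB2HSV)
# rails: bright low-sat
m=((hsv[...,1]<30)&(hsv[...,2]>170)).astype(np.uint8);m[:110]=0;m[240:]=0;m[:,:240]=0;m[:,405:]=0
n,l,s,ce=cv2.connectedComponentsWithStats(m)
for i in range(1,n):
    if s[i,4]>40:
        q=cv2.minAreaRect(np.argwhere(l==i)[:,::-1].astype(np.float32));print(s[i],ce[i].round(1),q)
for u,v in[(255,122),(251.5,228),(397,128),(398,230)]:print("rail",onz(c,u,v,.092).round(4))
for u,v in[(303,215),(347,217)]:print("h",onz(c,u,v,.113).round(4))
for u,v in[(282,197),(323,203),(363,204)]:print("tub",onz(c,u,v,.074).round(4))
E
```

```text
[  249   121   152   109 14087] [323.6 174. ] ((324.9830322265625, 175.441650390625), (150.1966552734375, 103.50039672851562), 2.2025980949401855)
rail [0.7752 0.1324 0.092 ]
rail [0.4894 0.1416 0.092 ]
rail [ 0.7609 -0.2544  0.092 ]
rail [ 0.4829 -0.2505  0.092 ]
h [0.5223 0.0065 0.113 ]
h [ 0.5169 -0.1091  0.113 ]
tub [0.5738 0.0597 0.074 ]
tub [ 0.5574 -0.0519  0.074 ]
tub [ 0.5545 -0.1616  0.074 ]
```

View pics/crop1.png

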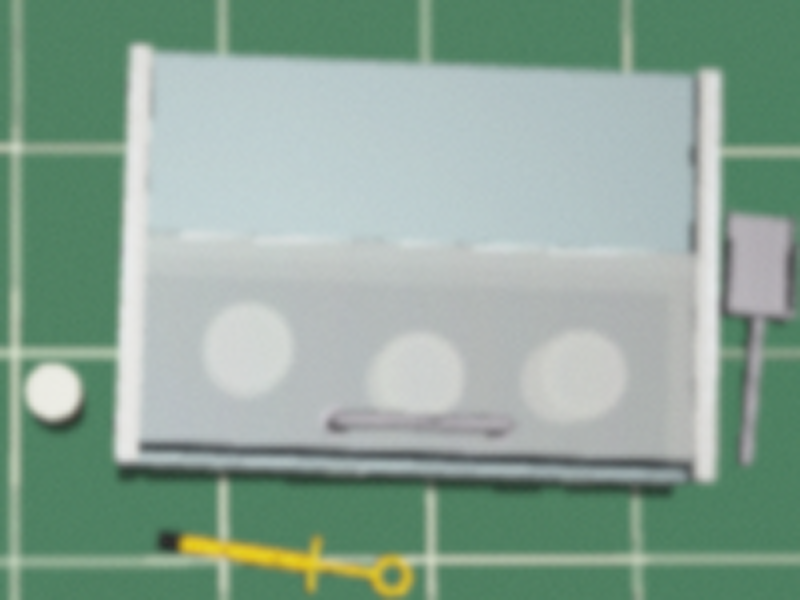

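The enlarged crop shows lid-top centres at (249,349), (418,376) and (581,375). The bar runs (332,421)–(510,429). The outer rail corners are (132,45), (116,463), (721,70) and (716,480).

```bash
python3 - <<'E'
from h import *
c=env.camera("top")
g=lambda p,z:onz(c,220+(p[0]-1.5)/4,110+(p[1]-1.5)/4,z)
TL,BL,TR,BR=[g(p,.092)[:2] for p in[(132,45),(116,463),(721,70),(716,480)]]
print(TL,BL,TR,BR)
print("size",np.linalg.norm(TL-BL),np.linalg.norm(TR-BR),np.linalg.norm(TL-TR),np.linalg.norm(BL-BR))
ex=(TL-BL)+(TR-BR);ex/=np.linalg.norm(ex);ey=(TL-TR)+(BL-BR);ey/=np.linalg.norm(ey)
yx=np.arctan2(ex[1],ex[0]);yy=np.arctan2(-ey[0],ey[1]);print("yaw",yx,yy)
yaw=(yx+yy)/2;X=np.array([np.cos(yaw),np.sin(yaw)]);Y=np.array([-X[1],X[0]])
C=(TL+BL+TR+BR)/4; O=C-X*(.207-.140)
print("origin",O,X,Y)
def cs(P):d=P[:2]-O;return (d@X).round(4),(d@Y).round(4)
H=[g(p,.113) for p in[(332,421),(510,429)]];h=(H[0]+H[1])/2;print("handle",h,cs(h),H,cs(H[0]),cs(H[1]))
for p in[(249,349),(418,376),(581,375)]:
  P=g(p,.074);print("tub",P.round(4),cs(P))
P=cloud(c)
for u,v in[(282,197),(323,203),(363,204),(325,216),(320,150)]:print(P[v,u].round(3))
s=env.state();print(R.from_rotvec(s["tcp_rot"]).as_matrix().round(3))
E
```

```text
[0.7782271  0.13877173] [0.49635981 0.14919713] [ 0.76339722 -0.26239184] [ 0.48384965 -0.25219932]
size 0.2820600283318721 0.27973332752108193 0.4014375837423172 0.4015913481026767
yaw -0.036708442311461274 -0.03405287157377764
origin [ 0.56350037 -0.05428557] [ 0.99937417 -0.03537328] [0.03537328 0.99937417]
handle [ 0.51991632 -0.05098964  0.113     ] (np.float64(-0.0437), np.float64(0.0018)) [array([0.52265338, 0.00748927, 0.113     ]), array([ 0.51717926, -0.10946856,  0.113     ])] (np.float64(-0.043), np.float64(0.0603)) (np.float64(-0.0443), np.float64(-0.0568))
tub [0.5741 0.06   0.074 ] (np.float64(0.0066), np.float64(0.1146))
tub [ 0.5556 -0.055   0.074 ] (np.float64(-0.0078), np.float64(-0.001))
tub [ 0.5562 -0.1668  0.074 ] (np.float64(-0.0033), np.float64(-0.1127))
[0.572 0.06  0.088]
[ 0.557 -0.051  0.082]
[ 0.554 -0.159  0.084]
[ 0.52  -0.051  0.114]
[ 0.703 -0.045  0.076]
[[ 0.916  0.402 -0.001]
 [ 0.402 -0.916  0.001]
 [-0.    -0.001 -1.   ]]
```

>>> {"api": "arm_command", "payload": {
  "increments": [
    [[0.52,1,0],[0,0,0.28]],
    [[0.52,1,0],[0,0,0.28]],
    [[0.52,1,0],[0,0,0.28]],
    [[0.52,1,0],[0,0,0.28]],
    [[0.52,1,0],[0,0,0.28]],
    [[0.52,1,0],[0,0,0.28]],
    [[0.52,1,0],[0,0,0.28]],
    [[0.52,1,0],[0,0,0.28]]
  ],
  "grip": -1
}}

```text
clock: 1.0
eef_pos: [0.3815, -0.3218, 0.2484]
tcp_rot: [2.775, 1.472, -0.0]
contact_force: [0.1, 0.3, 0.3]
finger_gap: 0.0856
finger_force: 0.0
```

>>> {"api": "arm_command", "payload": {
  "increments": [
    [[0.555,1,0],[0,0,0.281]],
    [[0.555,1,0],[0,0,0.281]],
    [[0.555,1,0],[0,0,0.281]],
    [[0.555,1,0],[0,0,0.281]],
    [[0.555,1,0],[0,0,0.281]],
    [[0.555,1,0],[0,0,0.281]],
    [[0.555,1,0],[0,0,0.281]],
    [[0.555,1,0],[0,0,0.281]]
  ]
}}

```text
clock: 1.8
eef_pos: [0.5202, -0.0732, 0.2478]
tcp_rot: [-2.26, -2.181, 0.001]
contact_force: [-0.1, -0.0, 0.5]
finger_gap: 0.0855
finger_force: 0.0
```

>>> {"api": "arm_command", "payload": {
  "increments": [
    [[0,0.09,-0.3],[0,0,0]],
    [[0,0.09,-0.3],[0,0,0]],
    [[0,0.09,-0.45],[0,0,0]],
    [[0,0.09,-0.5],[0,0,0]],
    [[0,0.09,-0.545],[0,0,0]],
    [[0,0.09,-0.545],[0,0,0]],
    [[0,0.09,-0.545],[0,0,0]]
  ]
}}

```text
clock: 2.5
eef_pos: [0.5209, -0.0505, 0.1133]
tcp_rot: [2.26, 2.18, 0.001]
contact_force: [0.6, -0.1, 0.9]
finger_gap: 0.0855
finger_force: 0.0
```

>>> {"api": "arm_command", "payload": {
  "increments": [
    [[0,0,0],[0,0,0]],
    [[0,0,0],[0,0,0]],
    [[0,0,0],[0,0,0]],
    [[0,0,0],[0,0,0]],
    [[0,0,0],[0,0,0]],
    [[0,0,0],[0,0,0]],
    [[0,0,0],[0,0,0]],
    [[0,0,0],[0,0,0]]
  ],
  "grip": 1
}}

```text
clock: 3.3
eef_pos: [0.5204, -0.0497, 0.1124]
tcp_rot: [2.26, 2.182, 0.001]
contact_force: [0.8, 0.2, 3.9]
finger_gap: 0.0089
finger_force: 58.5
```

>>> {"api": "arm_command", "payload": {
  "increments": [
    [[0.05,-0.002,0],[0,0,0]],
    [[0.1,-0.004,0],[0,0,0]],
    [[0.15,-0.005,0],[0,0,0]],
    [[0.2,-0.007,0],[0,0,0]],
    [[0.25,-0.009,0],[0,0,0]],
    [[0.3,-0.011,0],[0,0,0]],
    [[0.35,-0.012,0],[0,0,0]],
    [[0.4,-0.014,0],[0,0,0]],
    [[0.44,-0.016,0],[0,0,0]],
    [[0.475,-0.017,0],[0,0,0]],
    [[0.475,-0.017,0],[0,0,0]],
    [[0.475,-0.017,0],[0,0,0]]
  ]
}}

```text
clock: 4.5
eef_pos: [0.6396, -0.054, 0.1124]
tcp_rot: [2.259, 2.181, 0.002]
contact_force: [1.7, 0.1, 5.3]
finger_gap: 0.0088
finger_force: 59.0
```

>>> {"api": "arm_command", "payload": {
  "increments": [
    [[0.008,0,0],[0,0,0]],
    [[0.016,0,0],[0,0,0]],
    [[0.016,0,0],[0,0,0]],
    [[0.016,0,0],[0,0,0]]
  ]
}}

```text
clock: 4.9
eef_pos: [0.642, -0.0541, 0.1124]
tcp_rot: [-2.259, -2.182, 0.002]
contact_force: [-4.6, 0.0, 7.6]
finger_gap: 0.009
finger_force: 59.5
```

>>> {"api": "arm_command", "payload": {
  "increments": [
    [[0,0,0],[0,0,0]],
    [[0,0,0],[0,0,0]],
    [[0,0,0],[0,0,0]],
    [[0,0,0],[0,0,0]],
    [[0,0,0],[0,0,0]],
    [[0,0,0.1],[0,0,0]],
    [[0,0,0.25],[0,0,0]],
    [[0,0,0.4],[0,0,0]],
    [[0,0,0.55],[0,0,0]],
    [[0,0,0.55],[0,0,0]]
  ],
  "grip": -1
}}

```text
clock: 5.9
eef_pos: [0.6452, -0.0535, 0.2562]
tcp_rot: [2.255, 2.177, 0.011]
contact_force: [0.8, -0.2, 0.5]
finger_gap: 0.0853
finger_force: 0.0
```

>>> {"api": "arm_command", "payload": {
  "increments": [
    [[-0.4,-0.9,0],[0,0,-0.785]],
    [[-0.4,-0.9,0],[0,0,-0.785]],
    [[-0.4,-0.9,0],[0,0,-0.785]],
    [[-0.4,-0.9,0],[0,0,-0.785]],
    [[-0.4,-0.9,0],[0,0,-0.785]],
    [[-0.4,-0.9,0],[0,0,-0.785]],
    [[-0.4,-0.9,0],[0,0,-0.785]],
    [[-0.4,-0.9,0],[0,0,-0.785]],
    [[-0.4,-0.9,0],[0,0,-0.785]],
    [[-0.4,-0.9,0],[0,0,-0.785]],
    [[-0.4,-0.9,0],[0,0,-0.785]],
    [[-0.4,-0.9,0],[0,0,-0.785]]
  ]
}}

```text
clock: 7.1
eef_pos: [0.5428, -0.2788, 0.2491]
tcp_rot: [-3.141, 0.055, 0.001]
contact_force: [0.6, 0.5, 0.0]
finger_gap: 0.0856
finger_force: 0.0
```

```bash
python3 - <<'E'
from h import *
c=env.camera("top");f=c["frame"]
cv2.imwrite("pics/crop2.png",cv2.resize(f[110:260,220:420],None,fx=4,fy=4,interpolation=cv2.INTER_CUBIC)[...,::-1])
d=env.camera("scene");cv2.imwrite("pics/scene2.png",d["frame"][...,::-1])
s=env.state();print(s["eef_pos"],s["joint_pos"],R.from_rotvec(s["tcp_rot"]).as_matrix().round(3),s["contact_force"])
E
```

```text
[ 0.54279036 -0.27885465  0.24923471] [ 0.5367583   0.35746343 -0.15358932  1.40567685  0.05447569  1.38291323
 -1.21987133] [[ 1.    -0.032 -0.   ]
 [-0.032 -1.     0.   ]
 [-0.    -0.    -1.   ]] [-0.56514236 -0.61793767  0.4422898 ]
```

View pics/crop2.png

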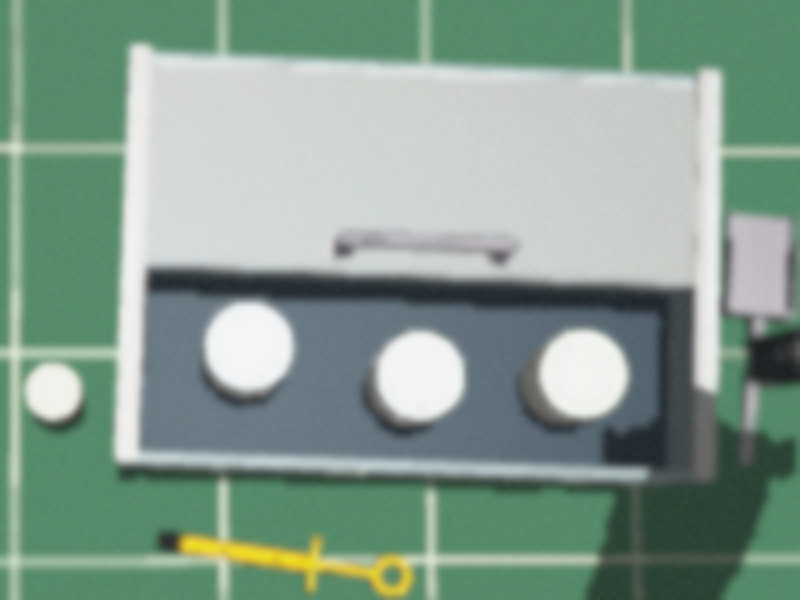

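The cover is fully back. The lids are at (249,348), (419,377) and (582,375), which matches the first measurement. I'll start with the right-hand tub.

>>> {"api": "arm_command", "payload": {
  "increments": [
    [[0.053,0.447,0],[0,0,0]],
    [[0.053,0.447,0],[0,0,0]],
    [[0.053,0.447,0],[0,0,0]],
    [[0.053,0.447,-0.15],[0,0,0]],
    [[0.053,0.447,-0.3],[0,0,0]],
    [[0.053,0.447,-0.45],[0,0,0]],
    [[0.053,0.447,-0.55],[0,0,0]],
    [[0.053,0.447,-0.65],[0,0,0]],
    [[0.053,0.447,-0.75],[0,0,0]],
    [[0.053,0.447,-0.816],[0,0,0]],
    [[0.053,0.447,-0.816],[0,0,0]],
    [[0.053,0.447,-0.816],[0,0,0]]
  ]
}}

```text
clock: 8.4
eef_pos: [0.556, -0.1668, 0.0456]
tcp_rot: [-3.14, 0.051, 0.001]
contact_force: [-0.0, 2.1, 0.3]
finger_gap: 0.085
finger_force: 0.0
```

>>> {"api": "arm_command", "payload": {
  "increments": [
    [[0,0,0],[0,0,0]],
    [[0,0,0],[0,0,0]],
    [[0,0,0],[0,0,0]],
    [[0,0,0],[0,0,0]],
    [[0,0,0],[0,0,0]],
    [[0,0,0],[0,0,0]]
  ],
  "grip": 1
}}

```text
clock: 9.0
eef_pos: [0.5572, -0.1679, 0.0472]
tcp_rot: [3.14, -0.054, 0.005]
contact_force: [-0.4, -0.4, 6.2]
finger_gap: 0.0606
finger_force: 64.9
```

>>> {"api": "arm_command", "payload": {
  "increments": [
    [[0,0,0.04],[0,0,0]],
    [[0,0,0.08],[0,0,0]],
    [[0,0,0.12],[0,0,0]],
    [[0,0,0.12],[0,0,0]],
    [[0,0,0.12],[0,0,0]],
    [[0,0,0.12],[0,0,0]],
    [[0,0,0.12],[0,0,0]],
    [[0,0,0.12],[0,0,0]]
  ]
}}

```text
clock: 9.8
eef_pos: [0.5558, -0.1671, 0.0751]
tcp_rot: [-3.141, 0.054, 0.001]
contact_force: [0.7, 0.7, -1.6]
finger_gap: 0.0601
finger_force: 65.1
```

```bash
python3 - <<'E'
from h import *
for i in range(2): 
    c=env.camera("scene");s=env.state();print(s["clock"],s["eef_pos"],s["contact_force"],s["wrist_torque"],s["finger_gap"],s["effort"][[1,3]])
cv2.imwrite("pics/scene3.png",c["frame"][...,::-1])
E
```

```text
9.85 [ 0.55587685 -0.16715125  0.07514529] [ 0.17330605  0.5355031  -1.10703411] [ 0.00559487 -0.09158952  0.00796676] 0.06055492732042562 [-61.63199186 -32.49262691]
9.9 [ 0.55592127 -0.16717492  0.07522436] [-0.08317861  0.61103684 -1.5312824 ] [-0.0416436   0.00715882 -0.03682359] 0.060609317102085794 [-61.59950495 -32.48714089]
```

View pics/scene3.png

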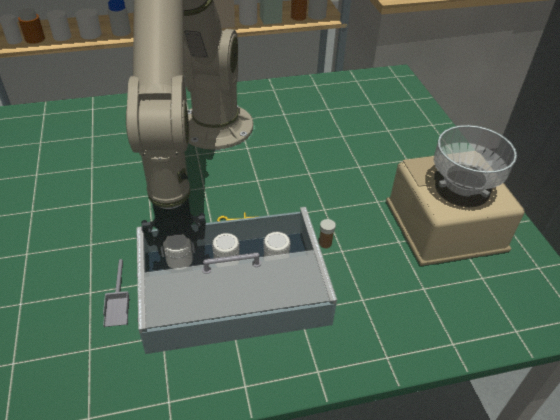

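The right-hand tub at (178,253) is held clear, and the wrist reads about -1.3 N against a baseline near +0.4, so it seems light. I'll set it back and heft the middle one.

>>> {"api": "arm_command", "payload": {
  "increments": [
    [[0,0,-0.05],[0,0,0]],
    [[0,0,-0.09],[0,0,0]],
    [[0,0,-0.11],[0,0,0]],
    [[0,0,-0.118],[0,0,0]],
    [[0,0,-0.118],[0,0,0]],
    [[0,0,-0.118],[0,0,0]]
  ]
}}

```text
clock: 10.5
eef_pos: [0.5551, -0.167, 0.0473]
tcp_rot: [-3.141, 0.054, 0.003]
contact_force: [-13.4, 2.3, 20.9]
finger_gap: 0.0603
finger_force: 67.0
```

>>> {"api": "arm_command", "payload": {
  "increments": [
    [[0,0,0],[0,0,0]],
    [[0,0,0],[0,0,0]],
    [[0,0,0],[0,0,0]],
    [[0,0,0],[0,0,0]],
    [[0,0,0],[0,0,0]],
    [[0,0,0.1],[0,0,0]],
    [[0,0,0.3],[0,0,0]],
    [[0,0,0.4],[0,0,0]],
    [[0,0,0.4],[0,0,0]]
  ],
  "grip": -1
}}

```text
clock: 11.4
eef_pos: [0.5587, -0.1682, 0.1509]
tcp_rot: [3.139, -0.054, 0.013]
contact_force: [-0.3, 0.0, -0.4]
finger_gap: 0.0852
finger_force: 0.0
```

>>> {"api": "arm_command", "payload": {
  "increments": [
    [[0,0.15,0],[0,0,0]],
    [[0,0.3,0],[0,0,0]],
    [[0,0.45,0],[0,0,0]],
    [[0,0.45,0],[0,0,0]],
    [[0,0.45,0],[0,0,0]],
    [[0,0.45,-0.1],[0,0,0]],
    [[0,0.45,-0.25],[0,0,0]],
    [[0,0.45,-0.35],[0,0,0]],
    [[0,0.45,-0.4],[0,0,0]],
    [[0,0.45,-0.4],[0,0,0]],
    [[0,0.45,-0.4],[0,0,0]]
  ]
}}

```text
clock: 12.5
eef_pos: [0.5567, -0.0555, 0.0468]
tcp_rot: [3.141, -0.055, 0.001]
contact_force: [0.3, 0.1, -0.4]
finger_gap: 0.0853
finger_force: 0.0
```

>>> {"api": "arm_command", "payload": {
  "increments": [
    [[0,0,0],[0,0,0]],
    [[0,0,0],[0,0,0]],
    [[0,0,0],[0,0,0]],
    [[0,0,0],[0,0,0]],
    [[0,0,0],[0,0,0]],
    [[0,0,0],[0,0,0]]
  ],
  "grip": 1
}}

```text
clock: 13.1
eef_pos: [0.5575, -0.0551, 0.0479]
tcp_rot: [3.141, -0.054, 0.005]
contact_force: [-0.8, -1.7, 6.5]
finger_gap: 0.0605
finger_force: 64.9
```

>>> {"api": "arm_command", "payload": {
  "increments": [
    [[0,0,0.04],[0,0,0]],
    [[0,0,0.08],[0,0,0]],
    [[0,0,0.12],[0,0,0]],
    [[0,0,0.12],[0,0,0]],
    [[0,0,0.12],[0,0,0]],
    [[0,0,0.12],[0,0,0]],
    [[0,0,0.12],[0,0,0]],
    [[0,0,0.12],[0,0,0]]
  ]
}}

```text
clock: 13.9
eef_pos: [0.5558, -0.0547, 0.0756]
tcp_rot: [-3.141, 0.054, 0.001]
contact_force: [0.5, 0.6, -2.4]
finger_gap: 0.0601
finger_force: 65.2
```

```bash
python3 - <<'E'
from h import *
for i in range(3): 
    c=env.camera("scene");s=env.state();print(s["clock"],s["eef_pos"],s["contact_force"],s["finger_gap"])
E
```

```text
13.95 [ 0.5558554  -0.0547137   0.07564774] [ 0.61625293  0.0266891  -1.41802037] 0.06068591096208931
14.0 [ 0.55591426 -0.054682    0.07572754] [ 0.06606822 -0.13943563 -1.56456404] 0.060412923551012535
14.05 [ 0.55599127 -0.05468454  0.07581244] [ 0.13548049  0.47238556 -0.96197098] 0.06032847823920032
```

The middle tub weighs about the same (~-1.5 N), so the left one should be the full one. I'll put the middle one back and heft the left.

>>> {"api": "arm_command", "payload": {
  "increments": [
    [[0,0,-0.05],[0,0,0]],
    [[0,0,-0.09],[0,0,0]],
    [[0,0,-0.105],[0,0,0]],
    [[0,0,-0.112],[0,0,0]],
    [[0,0,-0.115],[0,0,0]],
    [[0,0,-0.115],[0,0,0]]
  ]
}}

```text
clock: 14.65
eef_pos: [0.5549, -0.0547, 0.048]
tcp_rot: [3.141, -0.054, -0.004]
contact_force: [-10.8, 0.7, 16.0]
finger_gap: 0.0606
finger_force: 66.7
```

>>> {"api": "arm_command", "payload": {
  "increments": [
    [[0,0,0],[0,0,0]],
    [[0,0,0],[0,0,0]],
    [[0,0,0],[0,0,0]],
    [[0,0,0],[0,0,0]],
    [[0,0,0],[0,0,0]],
    [[0,0,0.1],[0,0,0]],
    [[0,0,0.3],[0,0,0]],
    [[0,0,0.4],[0,0,0]],
    [[0,0,0.4],[0,0,0]]
  ],
  "grip": -1
}}

```text
clock: 15.55
eef_pos: [0.5588, -0.0548, 0.152]
tcp_rot: [3.14, -0.054, 0.013]
contact_force: [0.3, 0.7, -0.5]
finger_gap: 0.085
finger_force: 0.0
```

>>> {"api": "arm_command", "payload": {
  "increments": [
    [[0.072,0.15,0],[0,0,0]],
    [[0.072,0.3,0],[0,0,0]],
    [[0.072,0.458,0],[0,0,0]],
    [[0.072,0.458,0],[0,0,0]],
    [[0.072,0.458,0],[0,0,0]],
    [[0.072,0.458,-0.1],[0,0,0]],
    [[0.072,0.458,-0.25],[0,0,0]],
    [[0.072,0.458,-0.35],[0,0,0]],
    [[0.072,0.458,-0.405],[0,0,0]],
    [[0.072,0.458,-0.405],[0,0,0]],
    [[0.072,0.458,-0.405],[0,0,0]]
  ]
}}

```text
clock: 16.65
eef_pos: [0.5741, 0.0573, 0.0461]
tcp_rot: [3.139, -0.057, -0.001]
contact_force: [-0.9, -6.1, -2.1]
finger_gap: 0.0855
finger_force: 0.0
```

>>> {"api": "arm_command", "payload": {
  "increments": [
    [[0,0,0],[0,0,0]],
    [[0,0,0],[0,0,0]],
    [[0,0,0],[0,0,0]],
    [[0,0,0],[0,0,0]],
    [[0,0,0],[0,0,0]],
    [[0,0,0],[0,0,0]]
  ],
  "grip": 1
}}

```text
clock: 17.25
eef_pos: [0.5755, 0.0601, 0.048]
tcp_rot: [-3.141, 0.054, -0.006]
contact_force: [-1.3, -1.2, 6.3]
finger_gap: 0.0603
finger_force: 65.4
```

>>> {"api": "arm_command", "payload": {
  "increments": [
    [[0,0,0.04],[0,0,0]],
    [[0,0,0.08],[0,0,0]],
    [[0,0,0.12],[0,0,0]],
    [[0,0,0.12],[0,0,0]],
    [[0,0,0.12],[0,0,0]],
    [[0,0,0.12],[0,0,0]],
    [[0,0,0.12],[0,0,0]],
    [[0,0,0.12],[0,0,0]]
  ]
}}

```text
clock: 18.05
eef_pos: [0.5738, 0.0598, 0.0755]
tcp_rot: [-3.141, 0.054, 0.001]
contact_force: [-0.6, 0.3, -3.4]
finger_gap: 0.0606
finger_force: 65.8
```

```bash
python3 - <<'E'
from h import *
for i in range(3): 
    c=env.camera("scene");s=env.state();print(s["clock"],s["eef_pos"],s["contact_force"],s["finger_gap"])
E
```

```text
18.1 [0.5738657  0.05976541 0.0756248 ] [ 2.26074291e-03 -5.33604058e-01 -2.87188033e+00] 0.06048117823855305
18.15 [0.57393827 0.05977253 0.07572885] [-0.1783524  -0.15905084 -3.78256457] 0.06051649169893912
18.2 [0.57400378 0.05977082 0.07580513] [ 0.3083717  -0.90144867 -2.5964408 ] 0.06058509212469865
```

The left tub reads about -3.2 N against -1.4 N for the others, so it is the full one. I'll raise it.

>>> {"api": "arm_command", "payload": {
  "increments": [
    [[0,0,0.06],[0,0,0]],
    [[0,0,0.14],[0,0,0]],
    [[0,0,0.22],[0,0,0]],
    [[0,0,0.3],[0,0,0]],
    [[0,0,0.38],[0,0,0]],
    [[0,0,0.44],[0,0,0]],
    [[0,0,0.48],[0,0,0]],
    [[0,0,0.48],[0,0,0]],
    [[0,0,0.48],[0,0,0]],
    [[0,0,0.48],[0,0,0]],
    [[0,0,0.48],[0,0,0]],
    [[0,0,0.48],[0,0,0]]
  ]
}}

```text
clock: 19.4
eef_pos: [0.5738, 0.0597, 0.1953]
tcp_rot: [3.141, -0.054, -0.002]
contact_force: [0.0, -0.3, -4.4]
finger_gap: 0.0607
finger_force: 66.0
```

```bash
python3 - <<'E'
from h import *
c=env.camera("scene");s=env.state();print(s["clock"],s["eef_pos"],s["contact_force"],s["finger_gap"])
cv2.imwrite("pics/scene4.png",c["frame"][...,::-1])
E
```

```text
19.45 [0.57388558 0.05975743 0.19549932] [-0.13020694  0.22160586 -3.75797771] 0.060254284493725545
```

View pics/scene4.png

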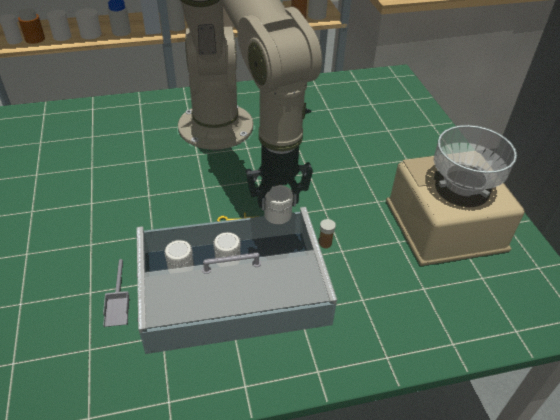

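The full tub is held upright at (278,207), well above the case. The other two stand in the bay at (179,255) and (227,247), the cover is open, and the scoop, popper and vial are undisturbed.

```bash
python3 -c "
from plant import env
print(env.close_job())"
```

```text
the job is handed in; nothing more can be done
None
```

The job is handed in, with no verdict shown: the left (+y) tub hefted heaviest (about 3.2 N against 1.4 N for the other two) and is held upright about 15 cm above where it stood, with the cover fully back and the other two standing in the front bay.

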